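Put the sawn offcuts away in the offcut rack

ROBOT

A 6-joint arm with a two-finger parallel gripper is mounted at the origin on the work surface. World frame = base frame: x ahead of the robot, y to its left, z up, the work surface at z = 0. Lengths are in m, angles in degrees, forces in N, time in s.
With the tool pointing down it reaches from about 0.375 to 0.9 m from the base axis. Payload 3.1 kg.
Tool frame: the origin (TCP) lies between the finger pads; the fingertips stand 11 mm ahead of it and the grasp point (between the pads) lies 8 mm behind it; x points along the fingers, y is the direction in which the jaws open and shut, and the axes are right-handed (so a half turn about x gives the same grasp; the last joint's range is limited). The gripper opens to 87 mm and grips with 3 to 60 N. Pads are 19 mm wide; open, the fingers measure 117 mm over their backs; the gripper's body (75 mm by 190 mm) begins 51 mm behind the grasp point.
Start: joints at [53.657, 30.224, 82.088, -0, 67.689, -10.227], TCP at [0.275, 0.561, 0.234] pointing down, gripper open.
Joint ranges: [-176.69, 176.69], [-43.24, 126.21], [12.49, 139.97], [-82, 262], [0, 151.66], [-163.58, 163.58]. Speed limits (degrees/s): [159.86, 159.86, 180, 180, 180, 180].

INTERFACE

Orientations are given as a 3x3 rotation matrix whose columns are the frame's x, y, z axes.
In Python, from rig import bot gives the robot as it stands.
- The arm moves only by the shell command python3 -m inch 'ROWS' [OPENING]. ROWS is a JSON object of lists of equal length, an entry for each row: "dp": the shift along the tool's x, y, z in mm, a list of three; "yaw": the turn about the tool's x in degrees. In form: {"dp": [[tx, ty, tz], ...], "yaw": [yaw, ...]}. A call has 1 to 20 rows; each row shifts and turns the commanded pose from where the row before left it, along the tool's axes as they then stand; what a row does not reach is not made up. A row lasts 1/12 s, in which the tool goes at most 41.7 mm and 7.16 degrees, less where a joint would pass 70% of its speed; a pose out of reach is approached as far as the arm can. A call is refused whole if a number of a shift passes 41.7 or a number of a turn 7.16, either way. A call with a gripper value outside its range is refused whole. OPENING is the finger opening in mm, from 0 to 87, set as the call begins (- or left out, the last holds). The fingers move at their own pace and stop on an object; the grip force is fixed at half the most. Time passes only in rows, so rows that do not move let the fingers close. It gives the time, the measured TCP pose, the force and the opening at its end, in the units of the state.
- bot.read_state(): the state, without advancing time (a new reading comes with each control period).
- bot.capture(name): name is "scene" or "top" or "wrist"; returns a dict with "color" (400x640x3 uint8, red, green, blue), "intrinsics" (3x3 intrinsics, pixels), "pose" (4x4, takes a point from camera to world coordinates). Camera axes: x right, y down, z forward; pixel columns grow to the right and rows downward; lengths in m; the calibration is good to about 2 mm. A picture is of the moment at which its call begins. There is no depth.
- bot.hand_in(): hands the job in, once; it reports no verdict.
The state is a dict: "time_s": time; "joint_positions": joint angles; "qvel": joint speeds; "tau": joint torques, N m; "position": TCP position; "tcp_rot": TCP orientation; "force": force on the tool from outside, world axes, zero at the start; "moment": the same for the moment, N m; "opening": opening from 0.0 (shut) to 1.0 (fully open).
Only numpy, scipy, OpenCV 4.12 (cv2) and the standard library are available. Lean on these libraries where they do the work, as an engineer would, in place of code of your own. Each camera call takes 0.05 s, during which the arm holds its last target.

TASK

Move the row of four freshly sawn steel offcuts from the wooden saw tray to the blue offcut rack, so that the new front row runs in the same order as the old pieces along the back: stand each offcut upright on its end on the bay floor, in front of the old piece that has the same cross-section (square tube, round tube, angle, channel). Leave the old pieces standing where they are.

Things in the scene. Friction and masses are not known exactly. Their poses are not given: they have to be found in the camera images.
- rack: offcut rack, blue sheet steel, fixed, 172 (x) x 364 mm (y). Origin: centre of its underside, on the bench; front is -x. Four bays along y, 90 mm apart (y = -135, -45, 45, 135 mm), inside 86 mm wide, 164 mm deep. Bay floor 4 mm above the bench; front wall and dividers 30 mm high, back wall 69 mm. An old piece stands in the back half of each bay, the front half is free
- tray: saw tray, wood, fixed, 104 (x) x 364 mm (y). Origin: centre of its underside, on the bench. Four bays along y, 90 mm apart (y = -135, -45, 45, 135 mm); floor 10 mm above the bench, outer walls 36 mm and dividers 28 mm high. One sawn offcut stands in each bay, turned up to 12 degrees from the tray
- cut_square: sawn offcut to be moved, steel, standing on end, 90 mm tall, under 0.5 kg: square tube 45 x 45 mm, wall 4 mm (a square ring from above). Origin at its lower end, z up along it; x, y square to its sides
- cut_round: sawn offcut to be moved, steel, standing on end, 90 mm tall, under 0.5 kg: round tube, 45 mm outside diameter, wall 4 mm (a round ring from above). Origin at its lower end, z up along it; yaw does not matter
- cut_angle: sawn offcut to be moved, steel, standing on end, 90 mm tall, under 0.5 kg: angle 45 x 45 mm, 6 mm thick (an L from above). Origin at its lower end, z up along it; origin under the centre of the 45 mm square around the L; one leg along y at x = -22.5 to -16.5 mm, the other along x at y = -22.5 to -16.5 mm. Can be gripped along its y, 18 mm to -x of the origin
- cut_channel: sawn offcut to be moved, steel, standing on end, 90 mm tall, under 0.5 kg: channel 45 mm wide (y) by 38 mm deep (x), 6 mm thick, open to its +x (a U from above). Origin at its lower end, z up along it; origin under the centre of the 45 x 38 mm outline. Can be gripped along its y
- old_square: old piece to be left alone, steel, loose, standing on end in the back half of a rack bay, 110 mm tall: square tube 45 x 45 mm, wall 4 mm (a square ring from above). Origin at the centre of its outline, lower end; axes within 5 degrees of the rack's. The free place for its match is centred about 83 mm from it towards the rack's -x
- old_round: old piece to be left alone, steel, loose, standing on end in the back half of a rack bay, 110 mm tall: round tube, 45 mm outside diameter, wall 4 mm (a round ring from above). Origin at the centre of its outline, lower end; axes within 5 degrees of the rack's. The free place for its match is centred about 83 mm from it towards the rack's -x
- old_angle: old piece to be left alone, steel, loose, standing on end in the back half of a rack bay, 110 mm tall: angle 45 x 45 mm, 6 mm thick (an L from above). Origin at the centre of its outline, lower end; axes within 5 degrees of the rack's. The free place for its match is centred about 83 mm from it towards the rack's -x
- old_channel: old piece to be left alone, steel, loose, standing on end in the back half of a rack bay, 110 mm tall: channel 45 mm wide (y) by 38 mm deep (x), 6 mm thick, open to its +x (a U from above). Origin at the centre of its outline, lower end; axes within 5 degrees of the rack's. The free place for its match is centred about 83 mm from it towards the rack's -x
Not all that is in view belongs to the job. Leave any pink or purple look-alike of the cut_round alone.

How it is judged:
By the outcome, as a careful person would: the job done as asked, in the order asked, and still so for the second after the job is handed in, with the robot touching nothing.
It also fails if it takes over 109 s, if anything falls off the work surface, if the arm or the gripper's body presses on something with over 40 N, if the wrist force passes 120 N, or if a joint passes its speed limit or range.

## Working session

There is one attempt and no reset: what is moved stays moved. The work goes in short steps, Python scripts to look and compute and a shell command to move; the robot and the scene stay as the last step left them, time stands still between calls to the robot, and variables do not carry over. Pictures are saved under pics/ and viewed, and the job is handed in when it is done.

```bash
ls; mkdir -p pics; python3 - <<'E'
from rig import bot
import cv2,numpy as np
for n in ["scene","top","wrist"]:
    c=bot.capture(n); cv2.imwrite(f"pics/{n}0.png",c["color"][:,:,::-1]); print(n,np.round(c["intrinsics"],1).tolist(),np.round(c["pose"],4).tolist())
s=bot.read_state(); print(s)
E
```

```text
pics
scene [[385.5, 0.0, 317.6], [0.0, 385.5, 197.2], [0.0, 0.0, 1.0]] [[0.4414, 0.7701, -0.4605, 1.0713], [0.8973, -0.3742, 0.2342, -0.2676], [0.0081, -0.5166, -0.8562, 0.9913], [0.0, 0.0, 0.0, 1.0]]
top [[394.1, 0.0, 318.7], [0.0, 394.1, 197.2], [0.0, 0.0, 1.0]] [[0.1281, -0.9672, 0.2193, 0.3401], [-0.9918, -0.1244, 0.0307, -0.0164], [-0.0024, -0.2214, -0.9752, 1.1701], [0.0, 0.0, 0.0, 1.0]]
wrist [[287.2, 0.0, 317.8], [0.0, 287.2, 198.7], [0.0, 0.0, 1.0]] [[0.4387, 0.8574, 0.269, 0.1994], [0.8986, -0.4176, -0.1344, 0.5965], [-0.0029, 0.3007, -0.9537, 0.3835], [0.0, 0.0, 0.0, 1.0]]
{'time_s': 0.15, 'joint_positions': array([ 5.36579070e+01,  3.02661110e+01,  8.21391500e+01,  5.43345393e-04,
        6.76899739e+01, -1.02275513e+01]), 'qvel': array([-0.00492658, -0.08064135, -0.12361102, -0.17723848,  0.12804218,
        0.03472217]), 'tau': array([ 2.94807387e-04, -4.40434277e+01, -1.76840794e+01,  6.32981071e-02,
        5.53205819e-02, -8.71147267e-05]), 'position': array([0.27475209, 0.56076721, 0.23280514]), 'tcp_rot': array([[-9.92071442e-04,  4.40169505e-01,  8.97914151e-01],
       [-1.33365954e-03,  8.97913212e-01, -4.40170519e-01],
       [-9.99998619e-01, -1.63419237e-03, -3.03757796e-04]]), 'force': array([-0.05062624,  0.32364789, -0.51927691]), 'moment': array([-2.04598739e-02, -7.48896982e-03,  1.05487051e-05]), 'opening': 1.002384832126642}
```

View pics/scene0.png

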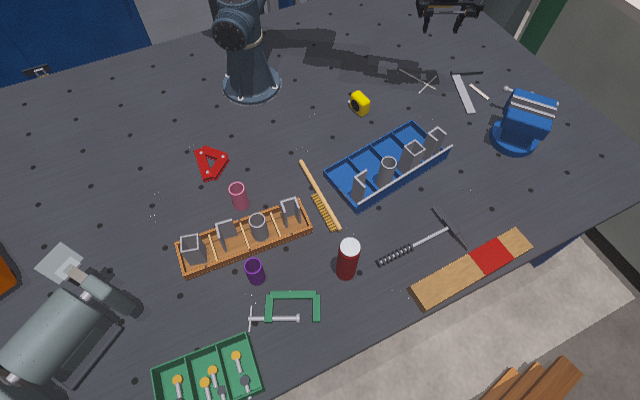

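View pics/top0.png

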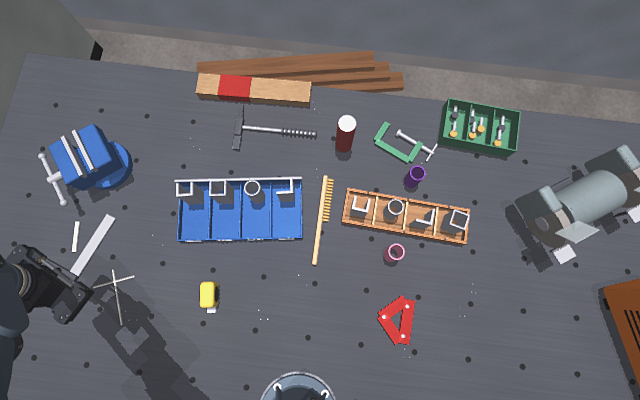

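View pics/wrist0.png

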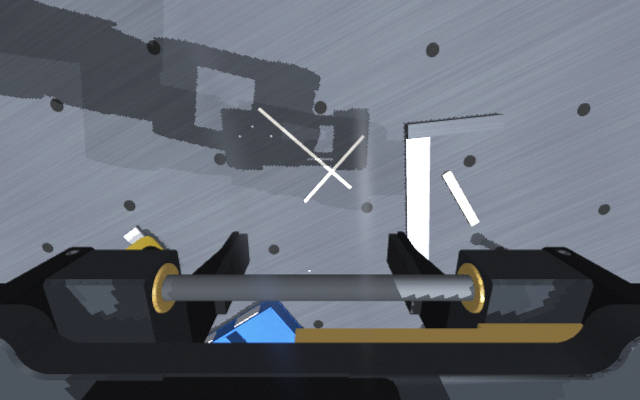

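```bash
python3 - <<'E'
import cv2
t=cv2.imread("pics/top0.png"); s=cv2.imread("pics/scene0.png")
cv2.imwrite("pics/t_rack.png",cv2.resize(t[165:255,165:315],None,fx=5,fy=5,interpolation=cv2.INTER_CUBIC))
cv2.imwrite("pics/t_tray.png",cv2.resize(t[160:270,335:480],None,fx=5,fy=5,interpolation=cv2.INTER_CUBIC))
cv2.imwrite("pics/s_rack.png",cv2.resize(s[110:220,310:460],None,fx=5,fy=5,interpolation=cv2.INTER_CUBIC))
cv2.imwrite("pics/s_tray.png",cv2.resize(s[175:290,165:325],None,fx=5,fy=5,interpolation=cv2.INTER_CUBIC))
E
```

```text
(no output)
```

View pics/t_rack.png

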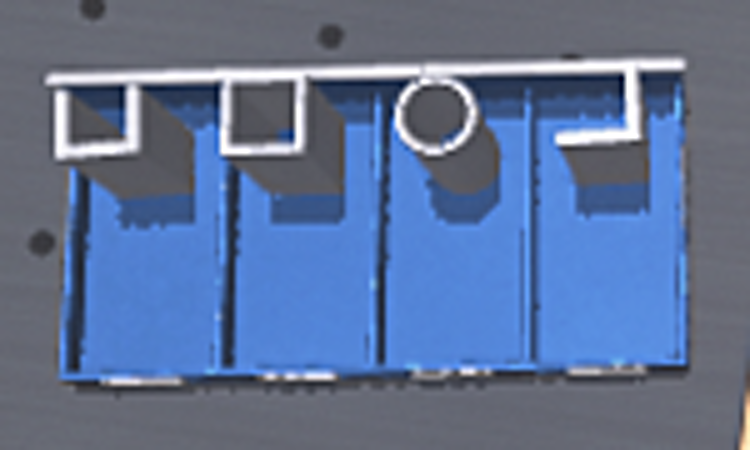

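View pics/t_tray.png

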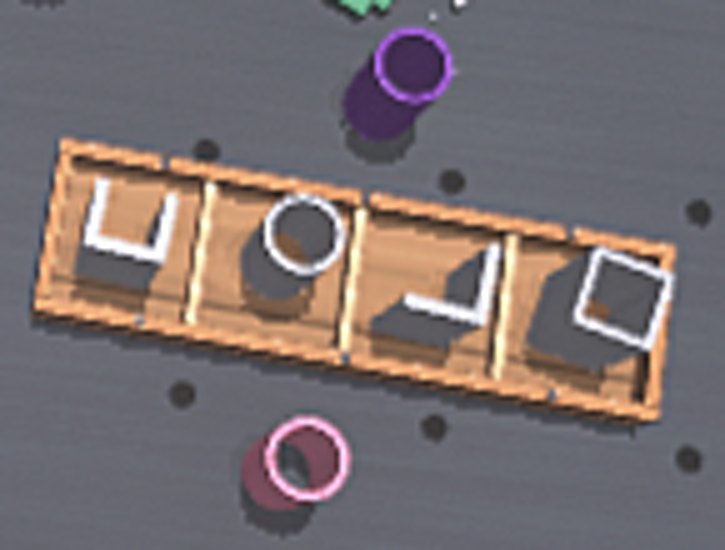

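View pics/s_rack.png

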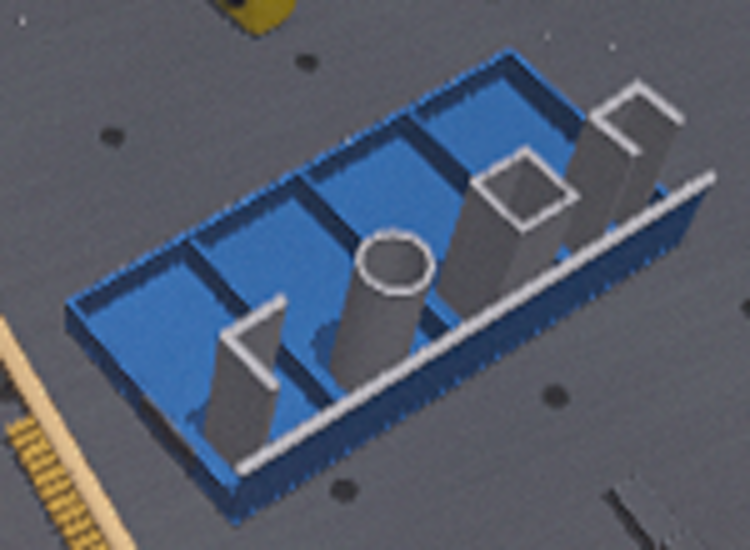

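View pics/s_tray.png

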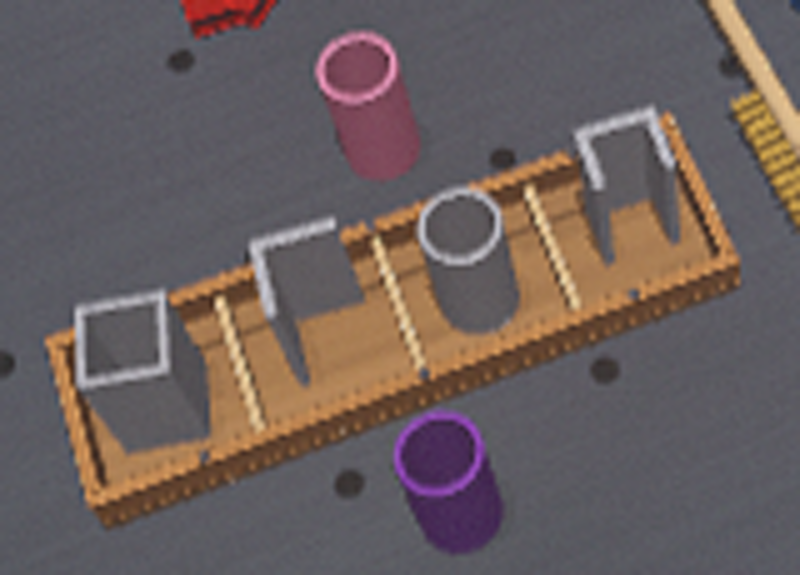

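```bash
cat > h.py <<'E'
import numpy as np,cv2
from scipy.optimize import minimize
def bp(c,u,v,z):
    K,P=c["intrinsics"],c["pose"]; d=P[:3,:3]@np.linalg.solve(K,[u,v,1.]); o=P[:3,3]
    return o+d*(z-o[2])/d[2]
def pj(c,p):
    P=c["pose"]; q=(np.asarray(p)-P[:3,3])@P[:3,:3]; q=q@c["intrinsics"].T; return q[:,:2]/q[:,2:]
a=22.5
def polys(k):
    if k=="square": return [np.array([[-a,-a],[a,-a],[a,a],[-a,a]]),np.array([[-18.5,-18.5],[18.5,-18.5],[18.5,18.5],[-18.5,18.5]])]
    if k=="round":
        t=np.linspace(0,2*np.pi,60); e=np.c_[np.cos(t),np.sin(t)]; return [a*e,18.5*e]
    if k=="angle": return [np.array([[-a,-a],[a,-a],[a,-16.5],[-16.5,-16.5],[-16.5,a],[-a,a]])]
    if k=="channel": return [np.array([[-19,-a],[19,-a],[19,-16.5],[-13,-16.5],[-13,16.5],[19,16.5],[19,a],[-19,a]])]
def render(c,k,x,y,yaw,z,box,S=6):
    u0,v0,u1,v1=box; m=np.zeros(((v1-v0)*S,(u1-u0)*S),np.uint8)
    R=np.array([[np.cos(yaw),-np.sin(yaw)],[np.sin(yaw),np.cos(yaw)]])
    ps=[]
    for p in polys(k):
        w=np.c_[p@R.T/1000+[x,y],np.full(len(p),z)]
        q=(pj(c,w)-[u0,v0]+.5)*S-.5; ps.append(np.round(q*16).astype(np.int32))
    cv2.fillPoly(m,ps,255,shift=4)
    return cv2.resize(m.astype(np.float32)/255,None,fx=1/S,fy=1/S,interpolation=cv2.INTER_AREA)
def fit(c,k,x,y,yaw,z,r=16):
    u,v=pj(c,[[x,y,z]])[0]; box=[int(u)-r,int(v)-r,int(u)+r,int(v)+r]
    g=c["color"][box[1]:box[3],box[0]:box[2]].min(2).astype(np.float32)/255
    g=np.clip((g-.45)/.4,0,1)
    def f(p):
        m=render(c,k,p[0]/1000,p[1]/1000,np.radians(p[2]),z,box); w=cv2.dilate(m,np.ones((3,3)))>0
        m_,g_=m-m.mean(),g-g.mean()
        return -(m_*g_).sum()/np.sqrt((m_**2).sum()*(g_**2).sum())
    best=None
    for dx in(-6,0,6):
     for dy in(-6,0,6):
      for dr in ((0,) if k=="round" else (-8,0,8)):
        p0=np.array([x*1000+dx,y*1000+dy,np.degrees(yaw)+dr])
        r_=minimize(f,p0,method="Nelder-Mead",options=dict(initial_simplex=p0+np.array([[0,0,0],[4,0,0],[0,4,0],[0,0,6]]),maxiter=120,xatol=.05,fatol=1e-4))
        if best is None or r_.fun<best.fun: best=r_
    return best.x,-best.fun
E
python3 - <<'E'
from h import *
from rig import bot
t=bot.capture("top"); s=bot.capture("scene")
fl=bp(t,165+62/5,165+377/5,.03); fr=bp(t,165+686/5,165+366/5,.03)
rb=bp(t,165+47/5,165+78/5,.069); rbr=bp(t,165+685/5,165+64/5,.069)
print("rack front",fl,fr,"back",rb,rbr)
yr=np.degrees(np.arctan2(-(fl-fr)[0],(fl-fr)[1])); yb=np.degrees(np.arctan2(-(rb-rbr)[0],(rb-rbr)[1])); print("rack yaw",yr,yb)
T=[bp(t,335+u/5,160+v/5,.036) for u,v in((62,142),(672,245),(660,418),(38,318))]
print("tray",np.round(T,4).tolist())
yt=np.degrees(np.arctan2(-(T[0]-T[1])[0],(T[0]-T[1])[1])); print(yt)
for n,k,u,v,z,y0 in [("old","channel",184.4,188.6,.114,yr),("old","square",217.6,188,.114,yr),("old","round",252.2,188.2,.114,0),("old","angle",285,186,.114,yr),
 ("cut","channel",361.6,204,.1,yt),("cut","round",396,207,.1,0),("cut","angle",425.4,216.6,.1,yt),("cut","square",459.8,219.6,.1,yt)]:
    p=bp(t,u,v,z)
    for c,nm in((t,"top"),(s,"scene")):
        x,q=fit(c,k,p[0],p[1],np.radians(y0),z); print(n,k,nm,np.round(x,1),round(q,3))
E
```

```text
rack front [0.41706404 0.40910235 0.03      ] [0.46959929 0.05135194 0.03      ] back [0.58337893 0.43901282 0.069     ] [0.63878824 0.07368187 0.069     ]
rack yaw 8.354112647291629 8.62425340102633
tray [[0.6326, -0.0616, 0.036], [0.6164, -0.4229, 0.036], [0.514, -0.4205, 0.036], [0.526, -0.0596, 0.036]]
-2.576112670482624
old channel top [553.9 389.5  12.7] 0.774
old channel scene [554.7 388.3  12.3] 0.83
old square top [570.6 299.4   8.6] 0.833
old square scene [570.9 298.2   8.8] 0.87
old round top [581.8 204.6  16.2] 0.627
old round scene [583.2 203.5  -2.6] 0.863
old angle top [599.9 117.1  11.4] 0.72
old angle scene [600.7 116.2  10.8] 0.914
cut channel top [ 577.7 -101.    -6.5] 0.859
cut channel scene [ 578.2 -101.    -5.7] 0.965
cut round top [ 582.7 -196.8    5. ] 0.804
cut round scene [ 583.7 -197.     0.6] 0.867
cut angle top [ 569.6 -279.5   -6.7] 0.836
cut angle scene [ 570.2 -279.7   -7.6] 0.955
cut square top [ 568.8 -373.7  -14. ] 0.973
cut square scene [ 569.6 -373.6  -14. ] 0.97
```

```bash
cat > go.py <<'E'
import sys,numpy as np
from rig import bot
# usage: go.py x y z theta(mm,deg): prints turn, then remaining shift in tool axes after the turn, mm
x,y,z,th=map(float,sys.argv[1:5]); s=bot.read_state(); R=s["tcp_rot"]; p=s["position"]*1000
c=np.degrees(np.arctan2(-R[0,1],R[1,1])); t=np.radians(th); d=np.array([x,y,z])-p
Y=np.array([-np.sin(t),np.cos(t),0]); Z=np.array([np.cos(t),np.sin(t),0])
print("t",round(s["time_s"],2),"pos",p.round(1),"th",c.round(1),"tilt",R[2].round(3),"F",s["force"].round(1),"open",round(s["opening"]*87,1))
print("yaw",(c-th).round(2),"tx",round(-d[2],1),"ty",round(d@Y,1),"tz",round(d@Z,1))
E
python3 go.py 578 -101 150 -6.1
```

```text
t 0.25 pos [274.9 560.9 233.1] th -26.1 tilt [-1.    -0.001 -0.   ] F [-0.3 -1.1 -0.1] open 87.1
yaw -20.01 tx 83.1 ty -626.0 tz 371.8
```

```bash
python3 -m inch '{"dp": [[0,0,0],[0,0,0],[0,0,0],[0,-10,6],[0,-20,12],[0,-30,18],[0,-33,19.5],[0,-33,19.5],[0,-33,19.5],[0,-33,19.5],[0,-33,19.5],[0,-33,19.5],[0,-33,19.5],[0,-33,19.5],[0,-33,19.5],[0,-33,19.5],[0,-33,19.5],[0,-30,18],[0,-20,12],[0,-10,6]], "yaw": [-6.67,-6.67,-6.67,0,0,0,0,0,0,0,0,0,0,0,0,0,0,0,0,0]}' 62; python3 go.py 578 -101 150 -6.1
```

```text
time_s: 1.92
position: [0.5098, 0.0469, 0.2337]
tcp_rot: [[0.001, 0.113, 0.994], [-0.001, 0.994, -0.113], [-1.0, -0.001, 0.001]]
force: [0.6, 1.0, 1.0]
opening: 0.714
t 1.92 pos [509.8  46.9 233.7] th -6.5 tilt [-1.    -0.001  0.001] F [0.6 1.  1. ] open 62.1
yaw -0.37 tx 83.7 ty -139.8 tz 83.5
```

```bash
python3 -m inch '{"dp": [[0,-15,9],[0,-28,16],[5,-30,18],[10,-30,18],[15,-22,13.5],[15,-12,7],[15,-5,2],[5,0,0],[0,0,0],[0,0,0]], "yaw": [0,0,0,0,0,0,0,0,0,0]}'; python3 go.py 578 -101 74 -6.1; python3 - <<'E'
from rig import bot
import cv2
c=bot.capture("wrist"); cv2.imwrite("pics/w1.png",c["color"][:,:,::-1])
E
```

```text
time_s: 2.75
position: [0.5758, -0.0986, 0.1686]
tcp_rot: [[-0.001, 0.106, 0.994], [0.001, 0.994, -0.106], [-1.0, 0.001, -0.001]]
force: [-0.1, 0.3, 0.6]
opening: 0.714
t 2.75 pos [575.8 -98.6 168.6] th -6.1 tilt [-1.     0.001 -0.001] F [-0.1  0.3  0.6] open 62.1
yaw -0.01 tx 94.6 ty -2.1 tz 2.4
```

View pics/w1.png

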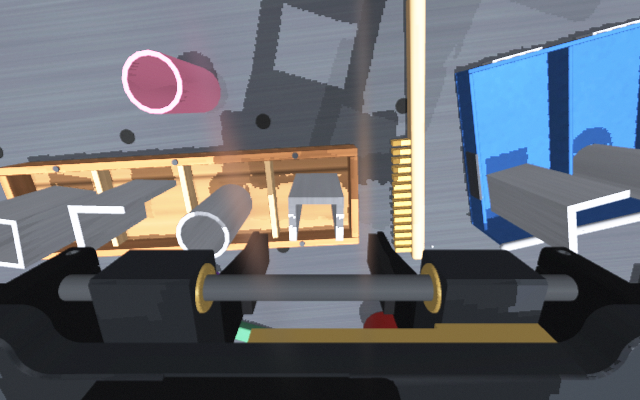

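The wrist view shows the channel (a U at about (317,205)) midway between the fingers (about 262 and 378). The pink tube at (155,82) is clear of it. Next I descend and grip.

```bash
python3 -m inch '{"dp": [[8,-1,1],[18,-1,1.4],[22,0,0],[20,0,0],[14,0,0],[8,0,0],[4,0,0],[0,0,0],[0,0,0]], "yaw": [0,0,0,0,0,0,0,0,0]}'; python3 -m inch '{"dp": [[0,0,0],[0,0,0],[0,0,0],[0,0,0],[0,0,0],[0,0,0],[0,0,0]], "yaw": [0,0,0,0,0,0,0]}' 35;python3 go.py 578 -101 74 -6.1
```

```text
time_s: 3.55
position: [0.5793, -0.1018, 0.0752]
tcp_rot: [[0.001, 0.106, 0.994], [-0.0, 0.994, -0.106], [-1.0, -0.0, 0.001]]
force: [-0.1, 0.2, 0.4]
opening: 0.709
time_s: 4.13
position: [0.5791, -0.1017, 0.0752]
tcp_rot: [[0.001, 0.107, 0.994], [0.0, 0.994, -0.107], [-1.0, 0.0, 0.001]]
force: [0.3, 2.3, 5.8]
opening: 0.514
t 4.13 pos [ 579.1 -101.7   75.2] th -6.1 tilt [-1.     0.     0.001] F [0.3 2.3 5.8] open 44.7
yaw -0.01 tx 1.2 ty 0.5 tz -1.2
```

```bash
python3 -m inch '{"dp": [[-5,0,0],[-12,0,0],[-22,0,0],[-30,0,0],[-26,0,0],[-18,0,0],[-9,0,0],[-3,0,0]], "yaw": [0,0,0,0,-5,-6,-5,-2]}'; python3 go.py 473 377 70 12
```

```text
time_s: 4.8
position: [0.5792, -0.1024, 0.2021]
tcp_rot: [[0.003, -0.21, 0.978], [-0.002, 0.978, 0.21], [-1.0, -0.002, 0.003]]
force: [-0.4, -0.5, -4.8]
opening: 0.514
t 4.8 pos [ 579.2 -102.4  202.1] th 12.1 tilt [-1.    -0.002  0.003] F [-0.4 -0.5 -4.8] open 44.7
yaw 0.1 tx 132.1 ty 491.0 tz -4.2
```

```bash
python3 -m inch '{"dp": [[0,8,0],[0,18,0],[0,28,0],[0,35,0],[0,35,0],[0,35,0],[0,35,-1],[0,35,-1],[0,35,-1],[0,35,-1],[0,35,0],[0,35,0],[0,35,0],[0,30,0],[0,24,0],[0,17,0],[0,10,0],[0,6,0],[0,0,0],[0,0,0]], "yaw": [0,0,0,0,0,0,0,0,0,0,0,0,0,0,0,0,0,0,0,0]}'; python3 go.py 473 377 70 12
```

```text
time_s: 6.47
position: [0.4733, 0.3769, 0.1991]
tcp_rot: [[-0.001, -0.206, 0.979], [-0.001, 0.979, 0.206], [-1.0, -0.001, -0.001]]
force: [0.0, 0.3, -4.6]
opening: 0.514
t 6.47 pos [473.3 376.9 199.1] th 11.9 tilt [-1.    -0.001 -0.001] F [ 0.   0.3 -4.6] open 44.7
yaw -0.12 tx 129.1 ty 0.1 tz -0.3
```

```bash
python3 -m inch '{"dp": [[8,0,0],[18,0,0],[24,0,0],[24,0,0],[20,0,0],[14,0,0],[8,0,0],[5,0,0],[3,0,0],[2,0,0],[1,0,0],[0,0,0],[0,0,0]], "yaw": [0,0,0,0,0,0,0,0,0,0,0,0,0]}'; python3 go.py 473 377 69.5 12
```

```text
time_s: 7.55
position: [0.474, 0.378, 0.0733]
tcp_rot: [[0.001, -0.206, 0.979], [0.001, 0.979, 0.206], [-1.0, 0.0, 0.001]]
force: [-0.0, -0.2, -4.2]
opening: 0.518
t 7.55 pos [474.  378.   73.3] th 11.9 tilt [-1.     0.     0.001] F [-0.  -0.2 -4.2] open 45.1
yaw -0.1 tx 3.8 ty -0.8 tz -1.2
```

```bash
python3 -m inch '{"dp": [[1.5,0,0],[1,0,0],[0.5,0,0],[0,0,0],[0,0,0]], "yaw": [0,0,0,0,0]}'; python3 go.py 473 377 69.5 12
```

```text
time_s: 7.97
position: [0.4735, 0.3778, 0.0695]
tcp_rot: [[-0.0, -0.206, 0.979], [-0.0, 0.979, 0.206], [-1.0, -0.0, -0.0]]
force: [-0.6, 0.7, -3.4]
opening: 0.511
t 7.97 pos [473.5 377.8  69.5] th 11.9 tilt [-1. -0. -0.] F [-0.6  0.7 -3.4] open 44.4
yaw -0.1 tx 0.0 ty -0.7 tz -0.7
```

```bash
python3 -m inch '{"dp": [[0.5,0,0],[0.3,0,0],[0,0,0],[0,0,0]], "yaw": [0,0,0,0]}'; python3 -m inch '{"dp": [[0,0,0],[0,0,0],[0,0,0],[0,0,0]], "yaw": [0,0,0,0]}' 62; python3 go.py 473 377 69.5 12
```

```text
time_s: 8.3
position: [0.4737, 0.3778, 0.0693]
tcp_rot: [[0.0, -0.206, 0.979], [0.0, 0.979, 0.206], [-1.0, 0.0, 0.0]]
force: [-1.1, -0.2, 1.4]
opening: 0.515
time_s: 8.63
position: [0.4739, 0.3779, 0.0689]
tcp_rot: [[0.001, -0.206, 0.979], [0.0, 0.979, 0.206], [-1.0, 0.0, 0.001]]
force: [0.1, 0.4, 0.8]
opening: 0.683
t 8.63 pos [473.9 377.9  68.9] th 11.9 tilt [-1.     0.     0.001] F [0.1 0.4 0.8] open 59.4
yaw -0.11 tx -0.6 ty -0.7 tz -1.1
```

```bash
python3 -m inch '{"dp": [[-4,0,0],[-10,0,0],[-20,0,0],[-28,0,0],[-28,0,0],[-22,0,0],[-13,0,0],[-5,0,0]], "yaw": [0,0,0,0,2,4,4,1.9]}'; python3 go.py 583.2 -197 74 0; python3 - <<'E'
from rig import bot
import cv2
c=bot.capture("scene"); cv2.imwrite("pics/s2.png",cv2.resize(c["color"][90:290,160:470,::-1],None,fx=2.5,fy=2.5,interpolation=cv2.INTER_CUBIC))
E
```

```text
time_s: 9.3
position: [0.475, 0.3787, 0.2029]
tcp_rot: [[0.006, 0.003, 1.0], [0.003, 1.0, -0.003], [-1.0, 0.003, 0.006]]
force: [0.3, -0.7, 0.1]
opening: 0.714
t 9.3 pos [475.  378.7 202.9] th -0.2 tilt [-1.     0.003  0.006] F [ 0.3 -0.7  0.1] open 62.1
yaw -0.16 tx 128.9 ty -575.7 tz 108.2
```

View pics/s2.png

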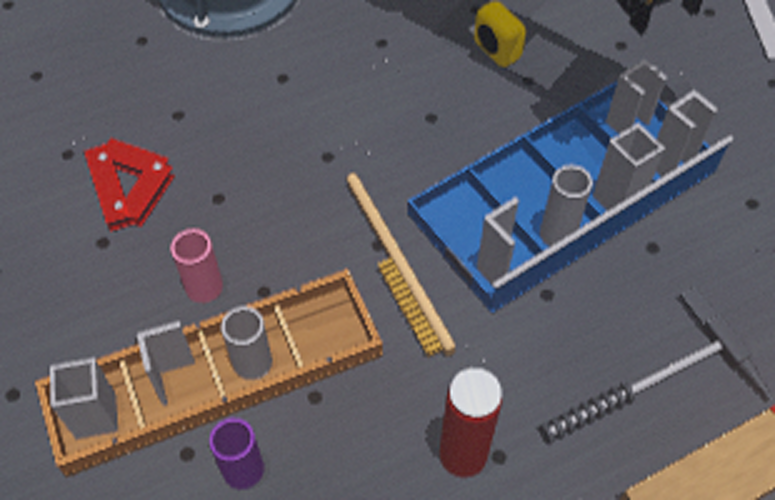

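The scene crop shows the channel upright at (640,95), in front of the old channel at (690,110). There are three round candidates: the grey steel tube in the tray (243,330), the pink one on the bench (192,250) and the purple one on the bench (233,445). The grey one fits, since it is steel and stands in the tray bay; this crop and the earlier enlarged one both confirm it.

```bash
python3 -m inch '{"dp": [[0,-10,2],[0,-22,4],[0,-32,6],[0,-36,6.7],[0,-36,6.7],[0,-36,6.7],[0,-36,6.7],[0,-36,6.7],[0,-36,6.7],[0,-36,6.7],[0,-36,6.7],[0,-36,6.7],[0,-36,6.7],[0,-36,6.7],[0,-36,6.7],[0,-34,6.7],[0,-28,6],[0,-22,5],[0,-14,2],[0,-6,1]], "yaw": [0,0,0,0,0,0,0,0,0,0,0,0,0,0,0,0,0,0,0,0]}';python3 -m inch '{"dp": [[0,0,0],[0,0,0]], "yaw": [0,0]}'; python3 go.py 583.2 -197 74 0
```

```text
time_s: 11.02
position: [0.586, -0.2247, 0.198]
tcp_rot: [[-0.001, 0.002, 1.0], [-0.0, 1.0, -0.002], [-1.0, -0.0, -0.001]]
force: [0.4, -0.4, 0.0]
opening: 0.716
time_s: 11.18
position: [0.5858, -0.2212, 0.1983]
tcp_rot: [[-0.002, -0.0, 1.0], [0.002, 1.0, 0.0], [-1.0, 0.002, -0.002]]
force: [-0.6, 1.2, -1.1]
opening: 0.715
t 11.18 pos [ 585.8 -221.2  198.3] th 0.0 tilt [-1.     0.002 -0.002] F [-0.6  1.2 -1.1] open 62.2
yaw 0.01 tx 124.3 ty 24.2 tz -2.6
```

```bash
python3 -m inch '{"dp": [[0,7,-1],[0,12,-1.5],[0,5,0],[10,0,0],[22,0,0],[28,0,0],[26,0,0],[18,0,0],[10,0,0],[6,0,0],[3,0,0],[0,0,0],[0,0,0],[0,0,0]], "yaw": [0,0,0,0,0,0,0,0,0,0,0,0,0,0]}';python3 go.py 583.2 -197 74 0; python3 - <<'E'
from rig import bot
import cv2
c=bot.capture("wrist"); cv2.imwrite("pics/w3.png",c["color"][:,:,::-1])
E
```

```text
time_s: 12.35
position: [0.5849, -0.1986, 0.077]
tcp_rot: [[0.002, -0.0, 1.0], [-0.001, 1.0, 0.0], [-1.0, -0.001, 0.002]]
force: [-0.3, -0.1, 0.6]
opening: 0.711
t 12.35 pos [ 584.9 -198.6   77. ] th 0.0 tilt [-1.    -0.001  0.002] F [-0.3 -0.1  0.6] open 61.9
yaw 0.0 tx 3.0 ty 1.6 tz -1.7
```

View pics/w3.png

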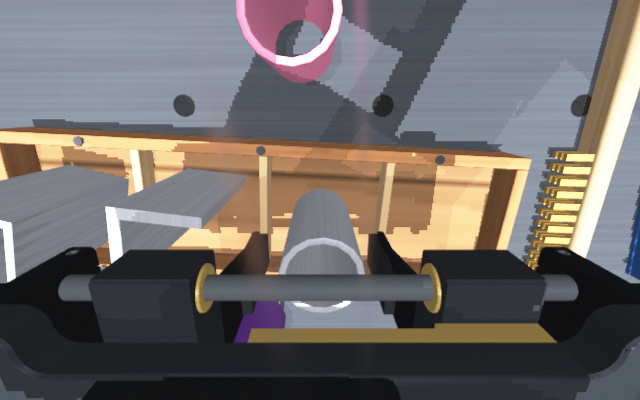

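The wrist view shows the grey tube's ring at about (321,272), centred between the fingers, with the pink and purple tubes outside them. I trim the position and grip.

```bash
python3 -m inch '{"dp": [[1.5,1,-1],[0.5,0,-0.5],[0,0,0]], "yaw": [0,0,0]}'; python3 -m inch '{"dp": [[0,0,0],[0,0,0],[0,0,0],[0,0,0],[0,0,0],[0,0,0],[0,0,0]], "yaw": [0,0,0,0,0,0,0]}' 35;python3 go.py 583.2 -197 74 0
python3 -m inch '{"dp": [[-5,0,0],[-12,0,0],[-22,0,0],[-30,0,0],[-26,0,0],[-18,0,0],[-9,0,0],[-3,0,0]], "yaw": [0,0,0,0,-3,-4,-1.5,0]}'; python3 go.py 500.4 191.7 70 8.5
```

```text
time_s: 12.65
position: [0.5824, -0.1971, 0.0739]
tcp_rot: [[-0.0, 0.0, 1.0], [-0.0, 1.0, -0.0], [-1.0, -0.0, -0.0]]
force: [-0.7, 0.6, -0.4]
opening: 0.715
time_s: 13.23
position: [0.5826, -0.1971, 0.0737]
tcp_rot: [[-0.0, 0.0, 1.0], [0.0, 1.0, -0.0], [-1.0, 0.0, -0.0]]
force: [-0.4, -0.1, 0.1]
opening: 0.508
t 13.23 pos [ 582.6 -197.1   73.7] th -0.0 tilt [-1.  0. -0.] F [-0.4 -0.1  0.1] open 44.2
yaw -0.0 tx -0.3 ty 0.1 tz 0.6
time_s: 13.9
position: [0.5836, -0.1979, 0.2019]
tcp_rot: [[0.004, -0.148, 0.989], [-0.003, 0.989, 0.148], [-1.0, -0.003, 0.004]]
force: [0.3, -0.9, -3.0]
opening: 0.51
t 13.9 pos [ 583.6 -197.9  201.9] th 8.5 tilt [-1.    -0.003  0.004] F [ 0.3 -0.9 -3. ] open 44.4
yaw 0.02 tx 131.9 ty 397.6 tz -24.7
```

```bash
python3 -m inch '{"dp": [[0,8,0],[0,18,0],[0,28,0],[0,34,-3],[0,34,-3],[0,34,-3],[0,34,-3],[0,34,-3],[0,34,-3],[0,34,-3],[0,34,-3],[0,30,0],[0,20,0],[0,12,0],[0,6,0],[0,3,0],[0,0,0],[0,0,0],[0,0,0]], "yaw": [0,0,0,0,0,0,0,0,0,0,0,0,0,0,0,0,0,0,0]}'; python3 go.py 500.4 191.7 67.7 8.5
```

```text
time_s: 15.48
position: [0.5005, 0.1908, 0.1986]
tcp_rot: [[-0.0, -0.146, 0.989], [-0.0, 0.989, 0.146], [-1.0, -0.0, -0.0]]
force: [-0.0, -0.1, -2.6]
opening: 0.509
t 15.48 pos [500.5 190.8 198.6] th 8.4 tilt [-1. -0. -0.] F [-0.  -0.1 -2.6] open 44.3
yaw -0.1 tx 130.9 ty 0.9 tz 0.0
```

```bash
python3 -m inch '{"dp": [[8,0.5,0],[18,0.4,0],[24,0,0],[24,0,0],[20,0,0],[14,0,0],[8,0,0],[6,0,0],[4,0,0],[2,0,0],[1,0,0],[0,0,0],[0,0,0],[0,0,0]], "yaw": [0,0,0,0,0,0,0,0,0,0,0,0,0,0]}'; python3 go.py 500.4 191.7 67.7 8.5
```

```text
time_s: 16.65
position: [0.5005, 0.1929, 0.0704]
tcp_rot: [[0.001, -0.148, 0.989], [0.0, 0.989, 0.148], [-1.0, 0.0, 0.001]]
force: [0.5, 0.8, -3.2]
opening: 0.516
t 16.65 pos [500.5 192.9  70.4] th 8.5 tilt [-1.     0.     0.001] F [ 0.5  0.8 -3.2] open 44.9
yaw 0.0 tx 2.7 ty -1.1 tz -0.3
```

```bash
python3 -m inch '{"dp": [[1.2,0,0],[0.8,0,0],[0.5,0,0],[0,0,0],[0,0,0],[0,0,0]], "yaw": [0,0,0,0,0,0]}'; python3 go.py 500.4 191.7 67.7 8.5
```

```text
time_s: 17.15
position: [0.5003, 0.1929, 0.0677]
tcp_rot: [[0.001, -0.148, 0.989], [0.0, 0.989, 0.148], [-1.0, 0.0, 0.001]]
force: [-0.0, -0.3, 3.2]
opening: 0.51
t 17.15 pos [500.3 192.9  67.7] th 8.5 tilt [-1.     0.     0.001] F [-0.  -0.3  3.2] open 44.4
yaw -0.0 tx -0.0 ty -1.2 tz -0.1
```

```bash
python3 -m inch '{"dp": [[0,0,0],[0,0,0],[0,0,0],[0,0,0],[-4,0,0],[-10,0,0],[-20,0,0],[-28,0,0],[-28,0,0],[-22,0,0],[-13,0,0],[-5,0,0],[0,0,0]], "yaw": [0,0,0,0,0,0,0,2,5,5,3.6,0,0]}' 62; python3 go.py 552 -277.4 74 -7.1
```

```text
time_s: 18.23
position: [0.5009, 0.1929, 0.1992]
tcp_rot: [[0.004, 0.122, 0.993], [0.001, 0.993, -0.122], [-1.0, 0.001, 0.004]]
force: [0.2, -0.9, 0.1]
opening: 0.712
t 18.23 pos [500.9 192.9 199.2] th -7.0 tilt [-1.     0.001  0.004] F [ 0.2 -0.9  0.1] open 62.0
yaw 0.1 tx 125.2 ty -460.4 tz 108.8
```

```bash
python3 -m inch '{"dp": [[0,-10,2],[0,-22,5],[0,-32,8],[0,-36,8.3],[0,-36,8.3],[0,-36,8.3],[0,-36,8.3],[0,-36,8.3],[0,-36,8.3],[0,-36,8.3],[0,-36,8.3],[0,-36,8.3],[0,-30,8],[0,-20,6],[0,-12,3],[0,-7,2],[0,-3,0],[0,0,0],[0,0,0]], "yaw": [0,0,0,0,0,0,0,0,0,0,0,0,0,0,0,0,0,0,0]}'
python3 -m inch '{"dp": [[8,0,0],[16,0,0],[20,0,0],[16,0,0],[8,0,0],[4,0,0],[0,0,0],[0,0,0]], "yaw": [0,0,0,0,0,0,0,0]}'; python3 go.py 552 -277.4 74 -7.1; python3 - <<'E'
from rig import bot
import cv2
c=bot.capture("wrist"); cv2.imwrite("pics/w4.png",c["color"][:,:,::-1])
E
```

```text
time_s: 19.82
position: [0.5506, -0.2756, 0.1969]
tcp_rot: [[-0.001, 0.123, 0.992], [0.001, 0.992, -0.123], [-1.0, 0.001, -0.001]]
force: [-0.8, 0.2, 0.4]
opening: 0.71
time_s: 20.48
position: [0.5515, -0.2771, 0.1257]
tcp_rot: [[0.001, 0.123, 0.992], [-0.001, 0.992, -0.123], [-1.0, -0.0, 0.001]]
force: [0.9, -1.0, -0.2]
opening: 0.709
t 20.48 pos [ 551.5 -277.1  125.7] th -7.1 tilt [-1.    -0.     0.001] F [ 0.9 -1.  -0.2] open 61.7
yaw 0.03 tx 51.7 ty -0.3 tz 0.6
```

View pics/w4.png

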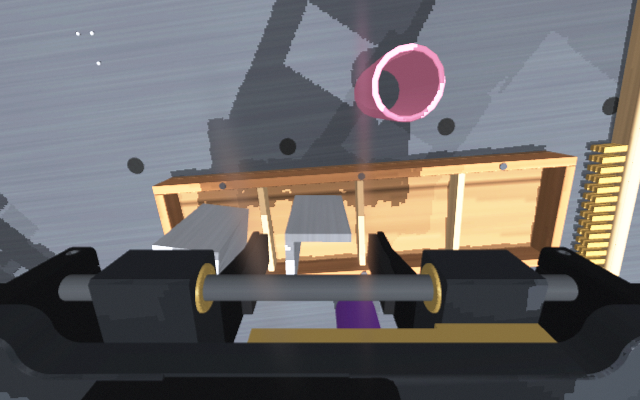

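The angle's y-leg spans about (287–350, 235), centred at 318 between the fingers. Next I descend and grip.

```bash
python3 -m inch '{"dp": [[6,0,0.4],[14,0,0],[14,0,0],[10,0,0],[5,0,0],[2.5,0,0],[0,0,0],[0,0,0],[0,0,0]], "yaw": [0,0,0,0,0,0,0,0,0]}'; python3 go.py 552 -277.4 74 -7.1;  python3 -m inch '{"dp": [[0,0,0],[0,0,0],[0,0,0],[0,0,0],[0,0,0],[0,0,0],[0,0,0]], "yaw": [0,0,0,0,0,0,0]}' 35;python3 go.py 552 -277.4 74 -7.1
```

```text
time_s: 21.28
position: [0.5519, -0.2776, 0.0744]
tcp_rot: [[0.001, 0.124, 0.992], [-0.001, 0.992, -0.124], [-1.0, -0.001, 0.001]]
force: [0.3, 0.1, 0.8]
opening: 0.712
t 21.28 pos [ 551.9 -277.6   74.4] th -7.1 tilt [-1.    -0.001  0.001] F [0.3 0.1 0.8] open 61.9
yaw -0.01 tx 0.4 ty 0.2 tz 0.1
time_s: 21.87
position: [0.5515, -0.2773, 0.0741]
tcp_rot: [[0.0, 0.124, 0.992], [-0.0, 0.992, -0.124], [-1.0, -0.0, 0.0]]
force: [-0.5, 0.9, 1.6]
opening: 0.517
t 21.87 pos [ 551.5 -277.3   74.1] th -7.1 tilt [-1. -0.  0.] F [-0.5  0.9  1.6] open 44.9
yaw -0.01 tx 0.1 ty -0.0 tz 0.5
```

```bash
python3 -m inch '{"dp": [[-5,0,0],[-12,0,0],[-22,0,0],[-30,0,0],[-26,0,0],[-18,0,0],[-9,0,0],[-3,0,0],[0,0,0]], "yaw": [0,0,0,0,-5,-6,-5,-2.1,0]}'; python3 go.py 500.5 100.9 68.1 11;  python3 - <<'E'
from rig import bot
import cv2
c=bot.capture("wrist"); cv2.imwrite("pics/w5.png",c["color"][:,:,::-1])
E
```

```text
time_s: 22.62
position: [0.5519, -0.2775, 0.2008]
tcp_rot: [[0.002, -0.191, 0.982], [-0.002, 0.982, 0.191], [-1.0, -0.002, 0.002]]
force: [0.1, -0.5, -2.8]
opening: 0.508
t 22.62 pos [ 551.9 -277.5  200.8] th 11.0 tilt [-1.    -0.002  0.002] F [ 0.1 -0.5 -2.8] open 44.2
yaw 0.03 tx 132.7 ty 381.2 tz 21.8
```

View pics/w5.png

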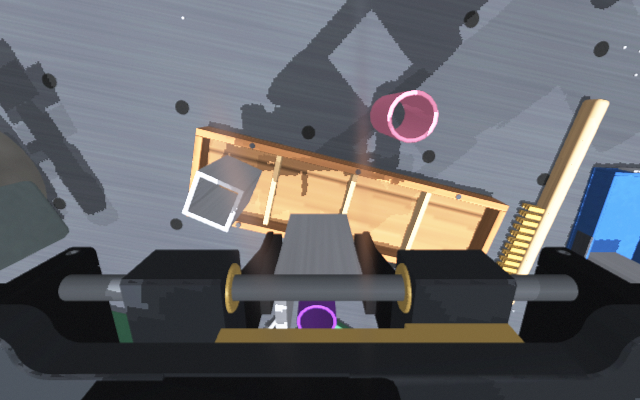

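The angle hangs upright between the fingers (leg face at about (318,240)), so I move on to its bay.

```bash
python3 -m inch '{"dp": [[0,8,0],[0,18,0],[0,28,0],[0,34,3],[0,34,3],[0,34,3],[0,34,3],[0,34,3],[0,34,3],[0,34,3],[0,32,0.8],[0,24,0],[0,16,0],[0,10,0],[0,5,0],[0,2,0],[0,0,0],[0,0,0],[0,0,0]], "yaw": [0,0,0,0,0,0,0,0,0,0,0,0,0,0,0,0,0,0,0]}'; python3 go.py 500.5 100.9 68.1 11
python3 -m inch '{"dp": [[8,0,0],[18,0,0],[24,0,0],[22,0,0],[16,0,0],[10,0,0],[6,0,0],[0,0,0],[0,0,0]], "yaw": [0,0,0,0,0,0,0,0,0]}'; python3 go.py 500.5 100.9 68.1 11
```

```text
time_s: 24.25
position: [0.5006, 0.1, 0.1987]
tcp_rot: [[0.0, -0.189, 0.982], [-0.0, 0.982, 0.189], [-1.0, -0.0, 0.0]]
force: [-0.4, -0.0, -2.5]
opening: 0.514
t 24.25 pos [500.6 100.  198.7] th 10.9 tilt [-1. -0.  0.] F [-0.4 -0.  -2.5] open 44.7
yaw -0.09 tx 130.6 ty 0.9 tz 0.1
time_s: 25.0
position: [0.5006, 0.1008, 0.0949]
tcp_rot: [[0.0, -0.19, 0.982], [-0.0, 0.982, 0.19], [-1.0, -0.0, 0.0]]
force: [0.5, -0.9, -3.4]
opening: 0.51
t 25.0 pos [500.6 100.8  94.9] th 11.0 tilt [-1. -0.  0.] F [ 0.5 -0.9 -3.4] open 44.4
yaw -0.02 tx 26.8 ty 0.1 tz -0.1
```

```bash
python3 -m inch '{"dp": [[5,0,0],[8,0,0],[5,0,0],[3,0,0],[2,0,0],[1,0,0],[1,0,0],[0.5,0,0],[0,0,0],[0,0,0],[0,0,0]], "yaw": [0,0,0,0,0,0,0,0,0,0,0]}'; python3 go.py 500.5 100.9 68.1 11
```

```text
time_s: 25.92
position: [0.5003, 0.101, 0.0694]
tcp_rot: [[0.0, -0.191, 0.982], [-0.0, 0.982, 0.191], [-1.0, -0.0, 0.0]]
force: [0.3, 0.2, -2.0]
opening: 0.514
t 25.92 pos [500.3 101.   69.4] th 11.0 tilt [-1. -0.  0.] F [ 0.3  0.2 -2. ] open 44.7
yaw -0.01 tx 1.3 ty -0.1 tz 0.2
```

```bash
python3 -m inch '{"dp": [[0.6,0,0],[0.5,0,0],[0.3,0,0],[0,0,0],[0,0,0],[0,0,0]], "yaw": [0,0,0,0,0,0]}'; python3 go.py 500.5 100.9 68.1 11
```

```text
time_s: 26.42
position: [0.5002, 0.101, 0.068]
tcp_rot: [[0.0, -0.191, 0.982], [-0.0, 0.982, 0.191], [-1.0, -0.0, 0.0]]
force: [-0.2, -0.0, -0.5]
opening: 0.508
t 26.42 pos [500.2 101.   68. ] th 11.0 tilt [-1. -0.  0.] F [-0.2 -0.  -0.5] open 44.2
yaw -0.0 tx -0.1 ty -0.1 tz 0.3
```

```bash
python3 -m inch '{"dp": [[0.4,0,0],[0,0,0],[0,0,0]], "yaw": [0,0,0]}'; python3 -m inch '{"dp": [[0,0,0],[0,0,0],[0,0,0],[0,0,0],[-4,0,0],[-10,0,0],[-20,0,0],[-28,0,0],[-28,0,0],[-22,0,0],[-13,0,0],[-5,0,0],[0,0,0]], "yaw": [0,0,0,0,0,0,0,4,6,6,6,3,0]}' 62; python3 go.py 569.2 -373.7 74 -14
```

```text
time_s: 26.67
position: [0.5002, 0.101, 0.068]
tcp_rot: [[0.0, -0.191, 0.982], [-0.0, 0.982, 0.191], [-1.0, -0.0, 0.0]]
force: [-2.6, -0.6, 6.2]
opening: 0.512
time_s: 27.75
position: [0.5013, 0.101, 0.2]
tcp_rot: [[0.005, 0.243, 0.97], [-0.0, 0.97, -0.243], [-1.0, 0.001, 0.005]]
force: [0.1, 1.3, -0.4]
opening: 0.712
t 27.75 pos [501.3 101.  200. ] th -14.0 tilt [-1.     0.001  0.005] F [ 0.1  1.3 -0.4] open 61.9
yaw -0.05 tx 126.0 ty -444.2 tz 180.7
```

```bash
python3 -m inch '{"dp": [[0,-10,4],[0,-20,8],[0,-30,12],[0,-34,13.8],[0,-34,13.8],[0,-34,13.8],[0,-34,13.8],[0,-34,13.8],[0,-34,13.8],[0,-34,13.8],[0,-34,13.8],[0,-34,13.8],[0,-28,11.4],[0,-20,8],[0,-14,6],[0,-9,4],[0,-5,2],[0,-2,1],[0,0,0],[0,0,0]], "yaw": [0,0,0,0,0,0,0,0,0,0,0,0,0,0,0,0,0,0,0,0]}'
python3 -m inch '{"dp": [[8,0,0],[16,0,0],[20,0,0],[16,0,0],[8,0,0],[4,0,0],[0,0,0],[0,0,0]], "yaw": [0,0,0,0,0,0,0,0]}'; python3 go.py 569.2 -373.7 74 -14; python3 - <<'E'
from rig import bot
import cv2
c=bot.capture("wrist"); cv2.imwrite("pics/w6.png",c["color"][:,:,::-1])
E
```

```text
time_s: 29.42
position: [0.5678, -0.3724, 0.1973]
tcp_rot: [[-0.001, 0.241, 0.971], [0.001, 0.971, -0.241], [-1.0, 0.001, -0.001]]
force: [0.4, 0.6, -0.2]
opening: 0.711
time_s: 30.08
position: [0.5684, -0.3736, 0.126]
tcp_rot: [[0.001, 0.242, 0.97], [-0.001, 0.97, -0.242], [-1.0, -0.0, 0.001]]
force: [0.1, 0.6, -0.6]
opening: 0.712
t 30.08 pos [ 568.4 -373.6  126. ] th -14.0 tilt [-1.    -0.     0.001] F [ 0.1  0.6 -0.6] open 61.9
yaw 0.02 tx 52.0 ty 0.1 tz 0.8
```

View pics/w6.png

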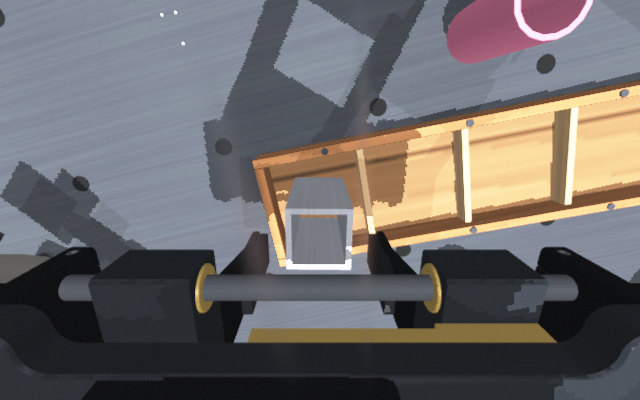

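The square ring, about (287–351, 210–268), is centred between the fingers.

```bash
python3 -m inch '{"dp": [[6,0,0.6],[14,0,0],[14,0,0],[10,0,0],[5,0,0],[3,0,0],[0,0,0],[0,0,0],[0,0,0]], "yaw": [0,0,0,0,0,0,0,0,0]}'; python3 go.py 569.2 -373.7 74 -14;  python3 -m inch '{"dp": [[0,0,0],[0,0,0],[0,0,0],[0,0,0],[0,0,0],[0,0,0],[0,0,0]], "yaw": [0,0,0,0,0,0,0]}' 35;python3 go.py 569.2 -373.7 74 -14
python3 -m inch '{"dp": [[-5,0,0],[-12,0,0],[-22,0,0],[-30,0,0],[-26,0,0],[-18,0,0],[-9,0,0],[-3,0,0],[0,0,0]], "yaw": [0,0,0,-3,-6,-6,-5,-2.7,0]}'; python3 go.py 488.7 286.5 68 8.7
```

```text
time_s: 30.88
position: [0.569, -0.3741, 0.0742]
tcp_rot: [[0.001, 0.242, 0.97], [-0.001, 0.97, -0.242], [-1.0, -0.001, 0.001]]
force: [0.8, -0.3, -0.1]
opening: 0.714
t 30.88 pos [ 569.  -374.1   74.2] th -14.0 tilt [-1.    -0.001  0.001] F [ 0.8 -0.3 -0.1] open 62.1
yaw -0.01 tx 0.2 ty 0.4 tz 0.1
time_s: 31.47
position: [0.5687, -0.3737, 0.0738]
tcp_rot: [[0.0, 0.242, 0.97], [-0.0, 0.97, -0.242], [-1.0, 0.0, 0.0]]
force: [0.2, 0.8, 1.4]
opening: 0.512
t 31.47 pos [ 568.7 -373.7   73.8] th -14.0 tilt [-1.  0.  0.] F [0.2 0.8 1.4] open 44.6
yaw -0.0 tx -0.2 ty 0.1 tz 0.5
time_s: 32.22
position: [0.5689, -0.3742, 0.2005]
tcp_rot: [[0.002, -0.152, 0.988], [-0.002, 0.988, 0.152], [-1.0, -0.002, 0.002]]
force: [-0.2, 1.0, -3.7]
opening: 0.513
t 32.22 pos [ 568.9 -374.2  200.5] th 8.7 tilt [-1.    -0.002  0.002] F [-0.2  1.  -3.7] open 44.6
yaw 0.04 tx 132.5 ty 665.2 tz 20.7
```

```bash
python3 -m inch '{"dp": [[0,8,0],[0,18,0],[0,28,0],[0,34,2],[0,34,2],[0,34,2],[0,34,2],[0,34,2],[0,34,2],[0,34,2],[0,34,2],[0,34,2],[0,34,2],[0,34,0],[0,34,0],[0,34,0],[0,34,0],[0,34,0],[0,30,0],[0,24,0]], "yaw": [0,0,0,0,0,0,0,0,0,0,0,0,0,0,0,0,0,0,0,0]}'
python3 -m inch '{"dp": [[0,18,0.7],[0,13,0],[0,9,0],[0,5,0],[0,2,0],[0,0,0],[0,0,0],[0,0,0]], "yaw": [0,0,0,0,0,0,0,0]}'; python3 go.py 488.7 286.5 67.8 8.7
```

```text
time_s: 33.88
position: [0.4928, 0.2426, 0.1979]
tcp_rot: [[-0.002, -0.151, 0.988], [0.0, 0.988, 0.151], [-1.0, 0.001, -0.002]]
force: [-0.4, -0.1, -3.3]
opening: 0.517
time_s: 34.55
position: [0.4887, 0.2859, 0.1984]
tcp_rot: [[-0.0, -0.15, 0.989], [-0.0, 0.989, 0.15], [-1.0, -0.0, -0.0]]
force: [0.2, 0.0, -3.3]
opening: 0.513
t 34.55 pos [488.7 285.9 198.4] th 8.6 tilt [-1. -0. -0.] F [ 0.2  0.  -3.3] open 44.6
yaw -0.08 tx 130.6 ty 0.6 tz 0.1
```

```bash
python3 -m inch '{"dp": [[8,0.5,0],[18,0,0],[24,0,0],[22,0,0],[16,0,0],[12,0,0],[10,0,0],[7,0,0],[5,0,0],[3,0,0],[2,0,0],[1,0,0],[0.5,0,0],[0,0,0],[0,0,0],[0,0,0]], "yaw": [0,0,0,0,0,0,0,0,0,0,0,0,0,0,0,0]}'; python3 go.py 488.7 286.5 67.8 8.7
```

```text
time_s: 35.88
position: [0.4886, 0.2874, 0.0703]
tcp_rot: [[0.001, -0.151, 0.988], [0.0, 0.988, 0.151], [-1.0, 0.0, 0.001]]
force: [-0.3, -0.1, -3.1]
opening: 0.517
t 35.88 pos [488.6 287.4  70.3] th 8.7 tilt [-1.     0.     0.001] F [-0.3 -0.1 -3.1] open 44.9
yaw 0.0 tx 2.5 ty -0.9 tz -0.0
```

```bash
python3 -m inch '{"dp": [[1.2,0,0],[0.8,0,0],[0.5,0,0],[0,0,0],[0,0,0],[0,0,0]], "yaw": [0,0,0,0,0,0]}'; python3 go.py 488.7 286.5 67.8 8.7
```

```text
time_s: 36.38
position: [0.4885, 0.2873, 0.0677]
tcp_rot: [[0.0, -0.151, 0.989], [0.0, 0.989, 0.151], [-1.0, 0.0, 0.0]]
force: [-0.8, -0.4, 2.0]
opening: 0.514
t 36.38 pos [488.5 287.3  67.7] th 8.7 tilt [-1.  0.  0.] F [-0.8 -0.4  2. ] open 44.7
yaw -0.01 tx -0.1 ty -0.8 tz 0.1
```

Contact with the floor; I release, rise and then move toward the robot to clear the view for checks.

```bash
python3 -m inch '{"dp": [[0,0,0],[0,0,0],[0,0,0],[0,0,0],[-4,0,0],[-10,0,0],[-20,0,0],[-28,0,0],[-28,0,0],[-22,0,0],[-13,0,0],[-5,0,0],[0,0,0]], "yaw": [0,0,0,0,0,0,0,0,0,0,0,0,0]}' 62; python3 -m inch '{"dp": [[0,-8,0],[0,-18,0],[0,-28,0],[0,-34,0],[0,-34,0],[0,-34,0],[0,-34,0],[0,-34,0],[0,-34,0],[0,-34,0],[0,-34,0],[0,-28,0],[0,-18,0],[0,-8,0],[0,0,0],[0,0,0]], "yaw": [0,0,0,0,0,0,0,0,0,0,0,0,0,0,0,0]}'; python3 - <<'E'
from h import *
from rig import bot
t=bot.capture("top"); s=bot.capture("scene")
cv2.imwrite("pics/t9.png",cv2.resize(t["color"][160:270,165:325,::-1],None,fx=5,fy=5,interpolation=cv2.INTER_CUBIC))
cv2.imwrite("pics/s9.png",cv2.resize(s["color"][90:230,310:470,::-1],None,fx=4,fy=4,interpolation=cv2.INTER_CUBIC))
for n,k,x,y,z,y0 in [("old","channel",554,389,.114,12),("old","square",571,299,.114,9),("old","round",583,204,.114,0),("old","angle",600,117,.114,11),
 ("cut","channel",473,377,.094,12),("cut","square",489,287,.094,9),("cut","round",500,192,.094,0),("cut","angle",518,104,.094,11)]:
    for c,nm in((t,"top"),(s,"scene")):
        p,q=fit(c,k,x/1000,y/1000,np.radians(y0),z); print(n,k,nm,np.round(p,1),round(q,3))
E
```

```text
time_s: 37.47
position: [0.4892, 0.2876, 0.1995]
tcp_rot: [[0.004, -0.151, 0.988], [0.001, 0.988, 0.151], [-1.0, 0.001, 0.004]]
force: [0.6, 0.1, -1.0]
opening: 0.714
time_s: 38.8
position: [0.5448, -0.0879, 0.1964]
tcp_rot: [[-0.003, -0.15, 0.989], [0.002, 0.989, 0.15], [-1.0, 0.002, -0.002]]
force: [0.1, 0.5, -0.4]
opening: 0.716
old channel top [553.9 389.6  12.7] 0.774
old channel scene [554.6 388.3  12.3] 0.798
old square top [570.5 299.7   8.7] 0.834
old square scene [570.8 298.3   9. ] 0.722
old round top [581.7 204.8   3.1] 0.624
old round scene [583.2 203.5  15.8] 0.768
old angle top [599.8 117.1  11.3] 0.723
old angle scene [600.7 116.1  10.7] 0.899
cut channel top [485.3 382.3  18.3] 0.444
cut channel scene [472.2 377.8  11.6] 0.803
cut square top [488.2 288.3   7.9] 0.98
cut square scene [489.  287.4   8.5] 0.838
cut round top [5.000e+02 1.933e+02 4.000e-01] 0.973
cut round scene [501.4 192.2  -1.9] 0.86
cut angle top [517.7 104.6  10.9] 0.987
cut angle scene [518.3 104.3  12.2] 0.862
```

View pics/t9.png

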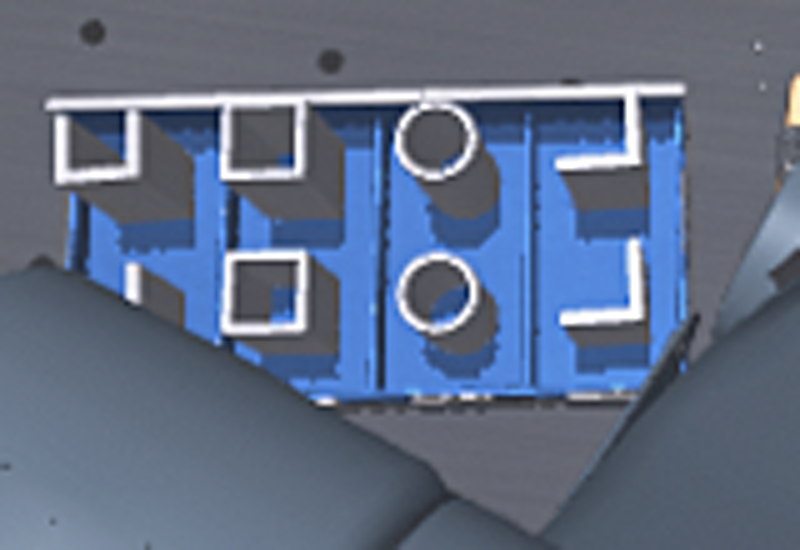

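View pics/s9.png

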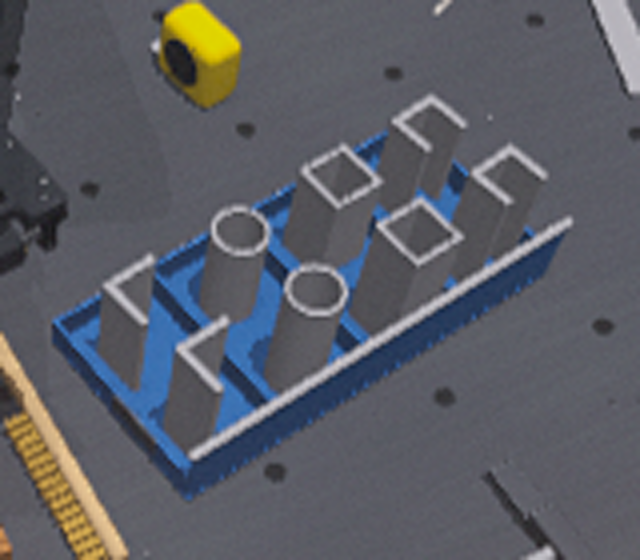

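The scene crop shows all four front pieces upright in front of their matches: angle (130,290), round (240,230), square (340,175) and channel (430,120). In the top crop the arm hides most of the new channel, which explains that bad fit. The old pieces have not moved, and the gripper is free at z = 0.196.

```bash
python3 -c "
from rig import bot
print(bot.read_state()['force'].round(1)); print(bot.hand_in())"
```

```text
[-0.3  0.4  0.3]
the job is handed in; nothing more can be done
None
```

All four offcuts now stand upright on the rack floor, each about 83 mm in front of the old piece of the same cross-section. The row order is channel, square, round, angle. I handed the job in at about 39 s of the 109 s allowed; the hand-in reports no verdict.

- **New pieces:** in the last pictures, square, round and angle measured within about 2 mm and 1–2° of their targets in both the top and scene views. The channel did so in the scene view.
- **Old pieces:** all four measured the same as before the job, to within 0.3 mm. The round tubes' yaw was not checked, as it does not matter.
- **Disagreement:** the top-view fit of the new channel was poor (0.44), about 13 mm off in x and 6° in yaw. The arm was covering most of that piece, so I relied on the scene view, which showed it upright and in place.
- **Robot:** it was clear of everything with no load on the wrist at hand-in, and the pink and purple tubes were left alone.

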